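# Snap the tool tin shut

### The arm

A 6-joint arm with a two-finger parallel gripper is mounted at the origin on a cart in front of the work surface, level with it; the furniture and walls round the work are solid. World frame = base frame: x ahead of the robot, y to its left, z up, the work surface at z = 0. Lengths are in mm, angles in rad, forces in N, time in s.
With the tool pointing down it reaches from about 350 to 775 mm from the base axis. Payload 7.3 kg.
Tool frame: the origin (TCP) lies on the centre line of the jaws, within the pads' length; the fingertips stand 22 mm ahead of it and the grasp point (between the pads) lies 3 mm ahead of it; z points along the fingers, y is the direction in which the jaws open and shut (so a half turn about z gives the same grasp; the last joint's range is limited). The gripper opens to 92 mm and grips with 3 to 60 N. Pads are 19 mm wide; open, the fingers measure 130 mm over their backs; the gripper's body (75 mm by 190 mm) begins 47 mm behind the grasp point.
Start: joints at [-0.146, 0.342, 1.524, -0, 1.275, -0.146], TCP at [525.017, 0.02, 248.741] pointing down, gripper open.
Joint ranges: [-2.53, 2.53], [-0.77, 2.02], [0.04, 2.7], [-1, 4.14], [0.28, 2.66], [-3.11, 3.11]. Speed limits (rad/s): [2.57, 2.57, 3.14, 3.14, 3.14, 3.14].

### API

Orientations are given as [roll, pitch, yaw] about the fixed x, y, z axes, in that order (R = Rz(yaw) Ry(pitch) Rx(roll)).
In Python, from plant import get_obs, capture, bot, spot_in gives the robot as it stands.
- The arm moves only by the shell command python3 -m handwheel 'ROWS' [OPENING]. ROWS is JSON, a list of rows, each a list of 2 entries, a list of its own where there are three numbers: the shift along the world's x, y, z in mm, then the turn, a rotation vector about the world's x, y, z in rad. In form: [[[x, y, z], [wx, wy, wz]], ...]. A call has 1 to 12 rows; each row shifts and turns the commanded pose from where the row before left it; what a row does not reach is not made up. A row lasts 1/8 s, in which the tool goes at most 62.5 mm and 10.7 degrees, less where a joint would pass 70% of its speed; a pose out of reach is approached as far as the arm can. A call is refused whole if a number of a shift passes 62.5 or a number of a turn 0.188, either way. A call with a gripper value outside its range is refused whole. OPENING is the closure, from 0 (fully open) to 1 (shut), set as the call begins (- or left out, the last holds). The fingers move at their own pace and stop on an object; the grip force is fixed at half the most. Time passes only in rows, so rows that do not move let the fingers close. It gives the time, the measured TCP pose, the force and the opening at its end, in the units of the state.
- get_obs(): the state, without advancing time (a new reading comes with each control period).
- capture(name): name is "scene" or "side" or "wrist"; returns a dict with "img" (420x560x3 uint8, red, green, blue), "fx", "fy", "cx", "cy" (pixels), "cam_to_world" (4x4, takes a point from camera to world coordinates). Camera axes: x right, y up, looking along -z (the intrinsics and any distortion apply to the point x, -y, -z); pixel columns grow to the right and rows downward; lengths in mm; the calibration is good to about 2 mm. A picture is of the moment at which its call begins. There is no depth.
- bot.close_job(): hands the job in, once; it reports no verdict.
Trained networks look in the newest picture that a camera, given by its name, has taken for a name from the list of things; names that differ only in an ending like _2 or _b are one class to them, and where a whole thing is asked for, a point or a joint stands for the part that bears it (a point fixed in the world has none). Each returns a list of dicts, best first, with "score" (0 to 1); they miss things now and then, are a little off and sometimes report something else, mostly with a low value. They report only what shows in the picture. A call takes as long as a camera call. They do not tell look-alikes from the thing itself.
- spot_in(thing, camera): "xyz" ([x, y, z] in mm, in the coordinates of the camera as it stood for that picture, good to about 4 mm: the middle of the surface that is visible of it).
The state is a dict: "time": time; "joint_positions": joint angles; "dq": joint speeds; "tau": joint torques, N m; "tool_pos": TCP position; "tcp_rot": TCP orientation; "contact_force": force on the tool from outside, world axes, zero at the start; "moment": the same for the moment, N m; "grip_width": finger opening in mm.
Only numpy, scipy, OpenCV 4.12 (cv2) and the standard library are available. Lean on these libraries where they do the work, as an engineer would, in place of code of your own. Each camera call takes 0.05 s, during which the arm holds its last target. There are 200 camera calls.

### The job

Two identical hinged green tins stand on the table, one either side of the upright board, with their lids ajar; one holds the white stylus tool, the other is empty. Press the lid of the tin with the stylus fully shut, past its spring catch so that it stays shut by itself, and then let go. Leave the lid of the empty tin open as it stands.

Things in the scene. Friction and masses are not known exactly. Their poses are not given: they have to be found in the camera images.
- tool_tin: The green tin with the white stylus tool in it, fixed to the table: 74 mm deep (x), 133 mm wide (y), 54 mm high when shut. Origin: centre of its underside; z up; -x is the front, roughly towards the robot. Lid hinged at the back, along y, at x +36, z +52 mm. A steel tongue (24 mm wide) at the middle of the lid's front edge snaps under a sprung nub on the front wall.
- tool_tin_press (a point): A point on the top face of the lid of the tin with the stylus, mid-width, 36 mm from the hinge line; it moves with the lid, a flat plate that ends 69 mm from the hinge line. When shut it is 53 mm above the table and right above the tin's centre: closed fingertips going straight down there meet the lid at any start angle and carry it shut. Clear of the strap of the tongue, 2 mm high.
- tool_tin_lid (a joint): Lid angle of the tin with the stylus, rad: 0 = fully shut, growing as it opens; starts at 0.55 to 0.8. Stiff hinge: stays where left, swings under 2 to 4 N. At about 0.14 it meets the catch; pushing past it, 36 mm from the hinge line, takes about 8 to 10 N in all (stop a push at no less than 15 N); past about 0.07 it snaps to 0 against a solid stop.
- spare_tin_lid (a joint): Lid angle, rad, same sense, of the other tin, which is empty, fixed and alike; starts at 0.55 to 0.8, lid edge at most 102 mm high. Leave it alone. The tins stand 0.3 m or more apart, one left, one ahead or slightly right of the robot; either may hold the stylus. Between and behind them a tall wooden board stands edge-on (x 0.59 to 0.95, y 0.15 to 0.17 m): pass it on the robot's side.
Things that resemble listed ones, but are neither listed nor needed, are in the scene too. Leave any yellow look-alike of the tool_tin alone.

How it is judged:
By the outcome, as a careful person would: the job done as asked, in the order asked, and still so for the second after the job is handed in, with the robot touching nothing.
It also fails if it takes over 32 s, if anything falls off the work surface, if the arm or the gripper's body presses on something with over 40 N, if the wrist force passes 120 N, or if a joint passes its speed limit or range.

## Working session

There is one attempt and no reset: what is moved stays moved. The work goes in short steps, Python scripts to look and compute and a shell command to move; the robot and the scene stay as the last step left them, time stands still between calls to the robot, and variables do not carry over. Pictures are saved under pics/ and viewed, about 8 in all and at most 12, crops included, and the job is handed in when it is done.

```bash
mkdir -p pics && cat > h.py <<'E'
import numpy as np, cv2
from plant import get_obs, capture, bot, spot_in
def look(name, things=("tool_tin","tool_tin_press","tool_tin_lid")):
    c=capture(name); T=np.array(c["cam_to_world"])
    for t in things:
        for d in spot_in(t,name)[:4]:
            p=np.array(d["xyz"]); w=T@[*p,1]
            print(name,t,round(d["score"],2),"world",w[:3].round(),"px",(c["cx"]+c["fx"]*p[0]/-p[2]).round(),(c["cy"]+c["fy"]*p[1]/p[2]).round())
    return c
def save(c,f): cv2.imwrite("pics/"+f,c["img"][:,:,::-1])
E
python3 - <<'E'
from h import *
ims=[]
for n in("scene","side"):
    c=look(n,("tool_tin","tool_tin_press","spare_tin_lid")); save(c,n+"0.png"); print(np.array(c["cam_to_world"]).round(2).tolist(),c["fx"])
print(get_obs())
E
```

```text
scene tool_tin 0.96 world [562. -31.  48.] px 325.0 236.0
scene tool_tin_press 0.91 world [579. -20.  55.] px 327.0 228.0
scene tool_tin_press 0.69 world [ 508. -215.   88.] px 378.0 271.0
scene spare_tin_lid 0.8 world [451. 294.  85.] px 203.0 184.0
[[0.8, 0.29, -0.53, 52.89], [-0.61, 0.36, -0.71, -556.94], [-0.02, 0.89, 0.46, 499.65], [0.0, 0.0, 0.0, 1.0]] 405.87403512889637
side tool_tin 0.98 world [ 527. -230.   42.] px 300.0 316.0
side tool_tin 0.85 world [582. -48.  49.] px 314.0 256.0
side tool_tin 0.31 world [ 536. -215.   85.] px 304.0 293.0
side tool_tin_press 0.89 world [ 537. -215.   79.] px 304.0 296.0
side tool_tin_press 0.73 world [579. -15.  50.] px 311.0 248.0
side spare_tin_lid 0.44 world [448. 291.  95.] px 248.0 172.0
[[1.0, 0.04, -0.09, 416.31], [-0.1, 0.51, -0.85, -977.63], [0.01, 0.86, 0.51, 723.24], [0.0, 0.0, 0.0, 1.0]] 517.4925853407735
{'time': 0.4, 'joint_positions': array([-1.46002587e-01,  3.42121423e-01,  1.52418497e+00,  4.79404339e-05,
        1.27540604e+00, -1.45997557e-01]), 'dq': array([ 5.71925104e-04, -1.43307768e-03, -1.61107340e-04,  4.73627484e-04,
       -1.07882578e-03, -3.17267035e-05]), 'tau': array([-8.09674602e-04, -4.30715704e+01, -2.44194317e+01,  7.16782431e-02,
        5.02628786e-02, -3.64286836e-05]), 'tool_pos': array([5.24982312e+02, 3.72271321e-02, 2.48647732e+02]), 'tcp_rot': array([-3.14148082e+00, -6.28002062e-05,  1.57077733e+00]), 'contact_force': array([-0.05115976,  0.19016293, -0.75924596]), 'moment': array([-0.07021776, -0.02074925, -0.03463881]), 'grip_width': 91.72748910513825}
```

View pics/scene0.png

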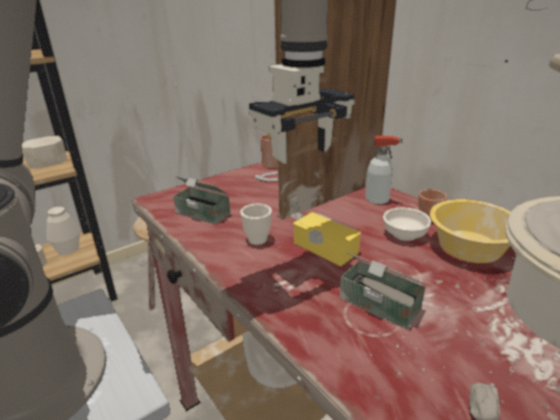

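View pics/side0.png

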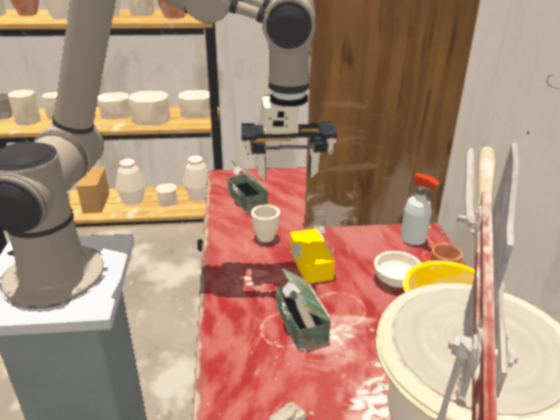

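The scene picture shows green tins at about (203,200) and (383,292), with the yellow look-alike between them at (327,238). The side picture shows the green ones at (247,188) and (303,310). I'll enlarge both to see which one holds the stylus.

```bash
python3 - <<'E'
import cv2,numpy as np
a=cv2.imread("pics/scene0.png");b=cv2.imread("pics/side0.png")
f=lambda i,x,y,w=100,h=75:cv2.resize(i[y:y+h,x:x+w],(400,300),interpolation=cv2.INTER_CUBIC)
cv2.imwrite("pics/crops.png",np.vstack([np.hstack([f(a,155,165),f(a,333,252)]),np.hstack([f(b,200,153),f(b,253,272)])]))
E
```

```text
(no output)
```

View pics/crops.png

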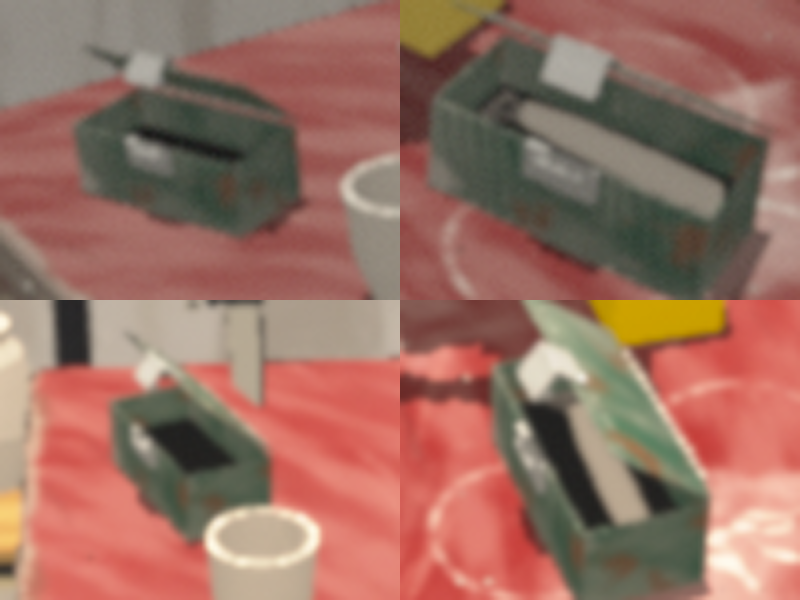

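The right-hand crops show the white stylus in the right-hand tin (about 530,-220). The left tin is empty, with a black floor. Now I'll get the pose from the rim corners at z≈51.

```bash
cat >> h.py <<'E'
def ray(c,px,z):
    T=np.array(c["cam_to_world"]); d=T[:3,:3]@[(px[0]-c["cx"])/c["fx"],-(px[1]-c["cy"])/c["fy"],-1]
    return T[:3,3]+d*(z-T[2,3])/d[2]
E
python3 - <<'E'
from h import *
P={"scene":[(341.75,276.3),(411,305.8),(425,287)],"side":[(276.8,288.3),(298,330.8),(329.3,319.5)]}
for n,ps in P.items():
    c=capture(n); print(c.keys())
    w=[ray(c,p,51) for p in ps]
    fl,fr,br=w; ce=(fl+br)/2; v=fl-fr
    print(n,[x.round() for x in w],"centre",ce.round(),"yaw",np.arctan2(-v[0],v[1]).round(3),np.linalg.norm(v).round(),np.linalg.norm(br-fr).round())
E
```

```text
dict_keys(['img', 'fx', 'fy', 'cx', 'cy', 'cam_to_world'])
scene [array([ 488., -154.,   51.]), array([ 520., -278.,   51.]), array([ 578., -264.,   51.])] centre [ 533. -209.   51.] yaw 0.251 128.0 60.0
dict_keys(['img', 'fx', 'fy', 'cx', 'cy', 'cam_to_world'])
side [array([ 489., -155.,   51.]), array([ 518., -280.,   51.]), array([ 580., -255.,   51.])] centre [ 535. -205.   51.] yaw 0.222 128.0 67.0
```

```bash
python3 -m handwheel '[[[3,-42,0],[0,0,0]],[[3,-42,0],[0,0,0]],[[3,-42,0],[0,0,0]],[[2,-42,0],[0,0,0]],[[2,-40,0],[0,0,0]],[[0,0,-25],[0,0,0]],[[0,0,-25],[0,0,0]],[[0,0,0],[0,0,0]],[[0,0,0],[0,0,0]]]' 1
python3 - <<'E'
from h import *
for n in("wrist","side","scene"):
    c=look(n,("tool_tin","tool_tin_press")); save(c,n+"1.png")
    if n=="wrist":
        T=np.linalg.inv(c["cam_to_world"]);p=T@[538,-208,53,1];print("press pred px",c["cx"]-c["fx"]*p[0]/p[2],c["cy"]+c["fy"]*p[1]/p[2])
E
```

```text
time: 1.62
tool_pos: [538.5, -208.1, 199.7]
tcp_rot: [3.14, 0.001, 1.571]
contact_force: [1.1, -0.5, 1.0]
grip_width: 6.7
wrist tool_tin 0.77 world [ 535. -194.   75.] px 277.0 191.0
wrist tool_tin 0.57 world [584. -75.  45.] px 343.0 24.0
wrist tool_tin_press 0.76 world [ 536. -195.   79.] px 278.0 194.0
wrist tool_tin_press 0.64 world [583. -70.  52.] px 344.0 14.0
press pred px 281.11048657005233 202.44694254949192
side tool_tin 0.84 world [582. -69.  41.] px 315.0 265.0
side tool_tin 0.63 world [ 528. -228.   44.] px 300.0 314.0
side tool_tin 0.48 world [ 538. -214.   82.] px 305.0 294.0
side tool_tin_press 0.66 world [589. -39.  51.] px 317.0 253.0
side tool_tin_press 0.63 world [ 537. -216.   80.] px 304.0 296.0
side tool_tin_press 0.41 world [449. 289.  97.] px 248.0 172.0
scene tool_tin 0.77 world [563. -30.  48.] px 325.0 236.0
scene tool_tin 0.56 world [ 511. -218.   34.] px 377.0 297.0
scene tool_tin_press 0.85 world [ 511. -216.   89.] px 379.0 271.0
scene tool_tin_press 0.74 world [578. -22.  54.] px 328.0 229.0
```

View pics/wrist1.png

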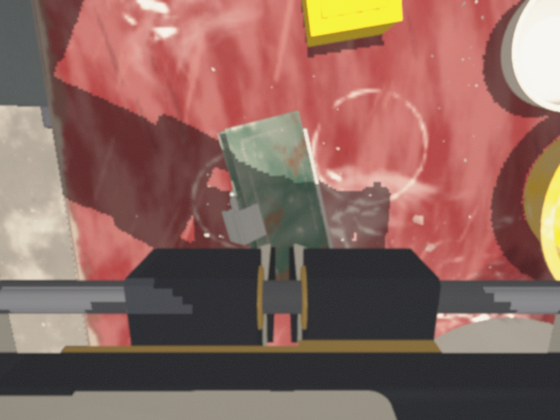

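View pics/side1.png

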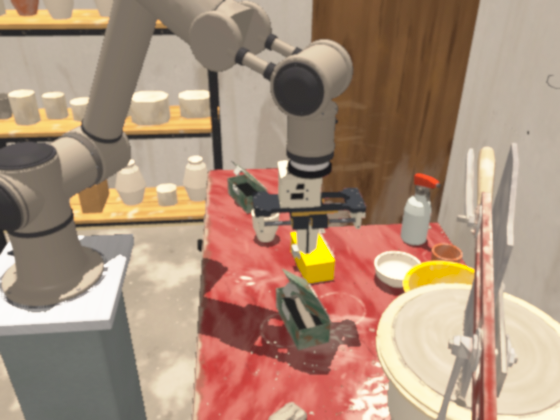

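The wrist picture shows the lid from (225,135)/(300,115) down to the gripper, with the strap at (243,222) and the yellow tin at (352,20). I'll check my pose against it.

```bash
python3 - <<'E'
from h import *
c=capture("wrist"); Ti=np.linalg.inv(c["cam_to_world"])
def px(w):
    p=Ti@[*w,1]; return np.round([c["cx"]-c["fx"]*p[0]/p[2],c["cy"]+c["fy"]*p[1]/p[2]])
for yaw in(.2,.24):
  R=np.array([[np.cos(yaw),-np.sin(yaw)],[np.sin(yaw),np.cos(yaw)]])
  for a in(.6,.75):
    f=lambda r,y,z0=52: px([*(np.array([538,-208])+R@[36-r*np.cos(a),y]),z0+r*np.sin(a)])
    print(yaw,a,"hingeL",f(0,66),"frontL",f(69,66),"tongue",f(66,0),"press",f(36,0), "hinge -10",f(0,-10))
print("hinge corner @52",ray(c,(300,115),52),"front corner @95",ray(c,(222,133),95),"strap@92",ray(c,(236,226),92))
E
```

```text
0.2 0.6 hingeL [311. 111.] frontL [231. 128.] tongue [256. 220.] press [290. 207.] hinge -10 [328. 206.]
0.2 0.75 hingeL [311. 111.] frontL [239. 127.] tongue [264. 222.] press [295. 208.] hinge -10 [328. 206.]
0.24 0.6 hingeL [307. 110.] frontL [227. 130.] tongue [257. 221.] press [290. 207.] hinge -10 [328. 204.]
0.24 0.75 hingeL [307. 110.] frontL [235. 128.] tongue [265. 222.] press [294. 208.] hinge -10 [328. 204.]
hinge corner @52 [ 551.98187501 -139.24927996   52.        ] front corner @95 [ 498.95480596 -150.43041764   95.        ] strap@92 [ 505.48981044 -215.15062254   92.        ]
```

Seen minus predicted puts the centre near (534,-211). I'll correct for that, go down and swing the lid.

```bash
python3 -m handwheel '[[[-4,-3,-20],[0,0,0]],[[0,0,-30],[0,0,0]],[[0,0,-20],[0,0,0]],[[0,0,-8],[0,0,0]],[[0,0,-8],[0,0,0]],[[0,0,-8],[0,0,0]],[[0,0,-6],[0,0,0]],[[0,0,-6],[0,0,0]],[[0,0,-4],[0,0,0]],[[0,0,0],[0,0,0]]]' 1
```

```text
time: 3.38
tool_pos: [533.8, -210.9, 88.3]
tcp_rot: [-3.141, -0.0, 1.571]
contact_force: [0.3, -0.1, -0.3]
grip_width: 0.2
```

```bash
python3 - <<'E'
from h import *
a=capture("side")["img"];b=capture("scene")["img"]
f=lambda i,x,y,w=100,h=75:cv2.resize(i[y:y+h,x:x+w],(400,300),interpolation=cv2.INTER_CUBIC)
cv2.imwrite("pics/c2.png",np.hstack([f(a,253,262),f(b,333,242)])[:,:,::-1])
E
```

```text
(no output)
```

View pics/c2.png

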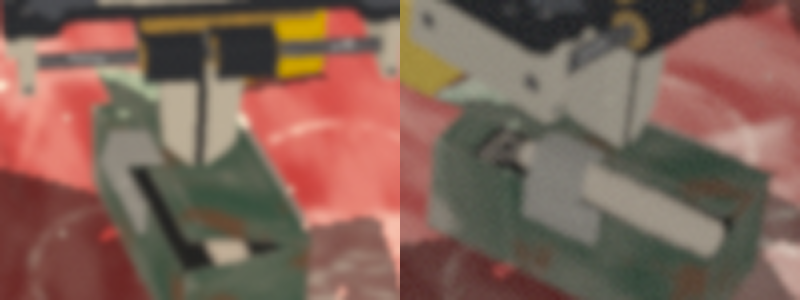

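The fingertips are on the lid, beside the strap, and the lid has swung partly down. Continuing past the catch in small steps.

```bash
python3 -m handwheel '[[[0,0,-4],[0,0,0]],[[0,0,-3],[0,0,0]],[[0,0,-2],[0,0,0]],[[0,0,-2],[0,0,0]],[[0,0,-1],[0,0,0]],[[0,0,0],[0,0,0]]]' 1
```

```text
time: 4.22
tool_pos: [533.9, -211.0, 76.9]
tcp_rot: [-3.142, 0.0, 1.571]
contact_force: [-1.5, 0.3, 2.9]
grip_width: 0.2
```

```bash
python3 -m handwheel '[[[0,0,-1],[0,0,0]],[[0,0,-1],[0,0,0]],[[0,0,0],[0,0,0]]]' 1
```

```text
time: 4.6
tool_pos: [534.1, -211.0, 75.3]
tcp_rot: [3.141, 0.0, 1.571]
contact_force: [-2.9, -0.1, 7.1]
grip_width: 0.5
```

```bash
python3 -m handwheel '[[[0,0,-1],[0,0,0]],[[0,0,-1],[0,0,0]],[[0,0,0],[0,0,0]]]' 1; python3 -m handwheel '[[[0,0,-1],[0,0,0]],[[0,0,-1],[0,0,0]],[[0,0,0],[0,0,0]]]' 1
```

```text
time: 4.97
tool_pos: [534.2, -211.0, 75.1]
tcp_rot: [3.14, 0.001, 1.571]
contact_force: [-7.2, 2.6, 21.7]
grip_width: 0.4
time: 5.35
tool_pos: [534.2, -211.1, 74.8]
tcp_rot: [3.14, 0.001, 1.571]
contact_force: [-10.8, 4.5, 33.5]
grip_width: 0.6
```

The fingers met the solid stop: 33 N at tip z 52.8. I'll back off and check.

```bash
python3 -m handwheel '[[[0,0,4],[0,0,0]],[[0,0,10],[0,0,0]],[[0,0,30],[0,0,0]],[[0,0,50],[0,0,0]],[[0,0,50],[0,0,0]],[[0,50,10],[0,0,0]],[[0,50,0],[0,0,0]],[[0,0,0],[0,0,0]]]' 1
python3 - <<'E'
from h import *
a=capture("side")["img"];b=capture("scene")["img"]
f=lambda i,x,y,w=100,h=75:cv2.resize(i[y:y+h,x:x+w],(400,300),interpolation=cv2.INTER_CUBIC)
cv2.imwrite("pics/c3.png",np.vstack([np.hstack([f(a,253,262),f(b,333,242)]),np.hstack([f(a,200,153),f(b,155,165)])])[:,:,::-1])
E
```

```text
time: 6.35
tool_pos: [534.0, -108.0, 225.0]
tcp_rot: [3.142, -0.001, 1.575]
contact_force: [0.0, -1.4, -0.8]
grip_width: 0.3
```

View pics/c3.png

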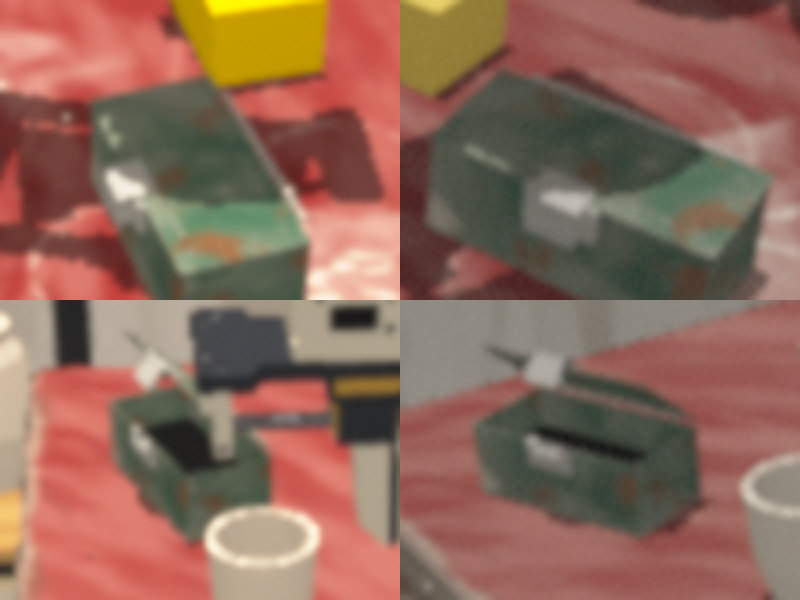

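The top row shows the stylus tin's lid flat and latched after the fingers left. The bottom row shows the empty tin still open as it was. The robot is clear, so I'm handing in.

```bash
python3 -c "
from plant import bot; print(bot.close_job())"
```

```text
the job is handed in; nothing more can be done
None
```

The stylus was in the right-hand tin, at about (534, -211). I pressed its lid down with closed fingertips until it met the solid stop: fingertips at z ≈ 53 mm, with about 33 N on the tool. Then I backed off, and I handed in at about 6.5 s.

- **Stylus tin:** after the fingers left, both the scene and side cameras showed its lid flat and still shut, with the tongue down on the front wall.
- **Empty tin:** its lid stood open as before, and the yellow look-alike was not touched.
- **Robot:** it was clear of everything, with near-zero force on the tool.
- **Disagreement:** the first position estimate from the rim corners was about 4–5 mm off the wrist camera view, so I corrected it before pressing. I saw no clear force peak at the catch, so I judged the lid latched from the height, the stop force and the pictures. No check failed.

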